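Snap the packed parts box shut

ROBOT

A 6-joint arm with a two-finger parallel gripper is mounted at the origin on a cart in front of the work surface, level with it; the furniture and walls round the work are solid. World frame = base frame: x ahead of the robot, y to its left, z up, the work surface at z = 0. Lengths are in mm, angles in rad, forces in N, time in s.
With the tool pointing down it reaches from about 325 to 775 mm from the base axis. Payload 5.5 kg.
Tool frame: the origin (TCP) lies on the centre line of the jaws, within the pads' length; the fingertips stand 11 mm ahead of it and the grasp point (between the pads) lies 8 mm behind it; z points along the fingers, y is the line along which they close (so a half turn about z gives the same grasp; the last joint's range is limited). The gripper opens to 85 mm and grips with 20 to 120 N. Pads are 22 mm wide; open, the fingers measure 114 mm over their backs; the gripper's body (76 mm by 85 mm) begins 54 mm behind the grasp point. The pads swing forward as they close: fully open they stand 13 mm farther back than shut.
Start: joints at [-1.198, 0.091, 1.231, -0, 1.82, -0.057], TCP at [250.015, -545.444, 242.275] pointing down, gripper open.
Joint ranges: [-2.87, 2.87], [-0.86, 2.18], [0.17, 2.46], [-1.51, 4.65], [0.06, 2.69], [-2.65, 2.65]. Speed limits (rad/s): [2.57, 2.57, 3.01, 3.14, 3.14, 3.14].

INTERFACE

Orientations are given as a 3x3 rotation matrix whose columns are the frame's x, y, z axes.
In Python, from bench import arm gives the robot as it stands.
- The arm moves only by the tool servo_tool, never from a script. Its arguments are lists of equal length, an entry for each row: "slide": the shift along the tool's x, y, z in cm, a list of three; "delta_rot": the turn, a rotation vector about the tool's x, y, z in rad, a list of three. In form: {"slide": [[x, y, z], ...], "delta_rot": [[rx, ry, rz], ...]}. A call has 1 to 10 rows; each row shifts and turns the commanded pose from where the row before left it, along the tool's axes as they then stand; what a row does not reach is not made up. A row lasts 1/8 s, in which the tool goes at most 62.5 mm and 10.7 degrees, less where a joint would pass 70% of its speed; a pose out of reach is approached as far as the arm can. A call with a gripper value outside its range is refused whole. "jaw" is the closure in counts, from 0 (fully open) to 255 (shut), set as the call begins (left out, the last holds). The fingers move at their own pace and stop on an object; "force" is the grip in N (left out, the last holds). Time passes only in rows, so rows that do not move let the fingers close. It gives the time, the measured TCP pose, the force, the opening and the grip force at its end, in the units of the state.
- arm.state(): the state, without advancing time (a new reading comes with each control period).
- arm.snapshot(name): name is "side" or "top" or "wrist"; returns a dict with "img" (420x560x3 uint8, red, green, blue), "fx", "fy", "cx", "cy" (pixels), "origin" and "attitude" of the camera in the world. Camera axes: x right, y down, z forward; pixel columns grow to the right and rows downward; lengths in mm; the calibration is good to about 2 mm. A picture is of the moment at which its call begins. There is no depth.
- arm.finish_job(): hands the job in; it is judged then, once.
The state is a dict: "clock": time; "q": joint angles; "joint_velocities": joint speeds; "joint_torque": joint torques, N m; "tool_pos": TCP position; "tool_rot": TCP orientation; "wrist_force": force on the tool from outside, world axes, zero at the start; "moment": the same for the moment, N m; "width": finger opening in mm; "finger_force": force on a finger pad.
Only numpy, scipy, OpenCV 4.12 (cv2) and the standard library are available. Lean on these libraries where they do the work, as an engineer would, in place of code of your own. Each camera call takes 0.05 s, during which the arm holds its last target. There are 200 camera calls.

TASK

Two flat parts boxes stand on the desk with their lids ajar. The round flux jar has been packed into one of them; the other holds only tiny loose parts. Press the lid of the box with the jar down until its front catch snaps and the lid stays fully shut by itself, and leave the other box's lid standing open.

Things in the scene. Friction and masses are not known exactly. Their poses are not given: they have to be found in the camera images.
- packed_box: Flat teal box, 113x161x36 mm shut, fixed; the flux jar (41 mm wide, 29 high) stands in its middle. Left or right box. Origin: centre of underside, on the desk; x from front (catch) to rear (hinge), y along its length, z up. Hinge line along y, 53 mm behind the origin, 33 mm up. Lid: 107 mm from hinge to front edge; flat top 36 mm up when shut. Grey catch mid-front, out to 63 mm before the origin.
- packed_box_lid (a joint): Its lid's angle, rad: 0 shut (hard stop), grows as the front lifts; starts 0.4 to 0.7. Stiff hinge: stays where left, 1 N moves it. Catch resists from 0.08, snaps at 0.04, then pulls shut and holds; needs 5 to 8 N down at the front edge, more nearer the hinge. A finger going straight down 22 mm before the origin, mid-length, meets the lid at any start angle and shuts it.
- spare_box: The other box: same make, size, catch and axes, also fixed to the desk, but with no jar in it, only the tiny components strewn over the floors of both boxes. To be left alone.
- spare_box_lid (a joint): Hinge angle of the other box's lid in rad, 0 fully shut; it starts between 0.4 and 0.7 and shall stay open.

How it is judged:
By the outcome, as a careful person would: the job done as asked, in the order asked, and still so for the second after the job is handed in, with the robot touching nothing.
It also fails if it takes over 29 s, if anything falls off the work surface, if the arm or the gripper's body presses on something with over 40 N, if the wrist force passes 120 N, or if a joint passes its speed limit or range.

## Working session

There is one attempt and no reset: what is moved stays moved. The work goes in short steps, Python scripts to look and compute and a tool call to move; the robot and the scene stay as the last step left them, time stands still between calls to the robot, and variables do not carry over. Pictures are saved under pics/ and viewed, at most 10 in all, crops included, and the job is handed in when it is done.

Besides the shell and the picture viewer there is one more tool, called as a command line: name --argument value ..., lists and objects as JSON in quotes. servo_tool: Moves the arm, as the interface text tells. Its arguments: {"type":"object","properties":{"slide":{"type":"array"},"delta_rot":{"type":"array"},"jaw":{"type":"number"},"force":{"type":"number"}},"required":["slide","delta_rot"]}

```bash
mkdir -p pics; python3 - <<'E'
from bench import arm
import cv2,numpy as np
for n in ["side","top"]:
    s=arm.snapshot(n); cv2.imwrite(f"pics/{n}1.png",s["img"][:,:,::-1]); np.savez(f"{n}1.npz",**s)
    print(n,s["fx"],s["cx"],s["cy"],np.round(s["origin"]),np.round(s["attitude"],3).tolist())
st=arm.state();print(st["clock"],np.round(st["tool_rot"],3).tolist())
E
```

```text
side 508.4198061589566 274.9805328624844 202.7625636377996 [390. 550. 592.] [[-0.978, -0.132, 0.159], [-0.206, 0.545, -0.813], [0.021, -0.828, -0.56]]
top 505.87322885404234 273.3825130800191 205.71639134137834 [ 449. -236.  914.] [[0.014, -0.991, 0.13], [-1.0, -0.016, -0.016], [0.018, -0.13, -0.991]]
0.1 [[0.909, 0.417, -0.001], [0.417, -0.909, 0.002], [0.0, -0.002, -1.0]]
```

View pics/side1.png

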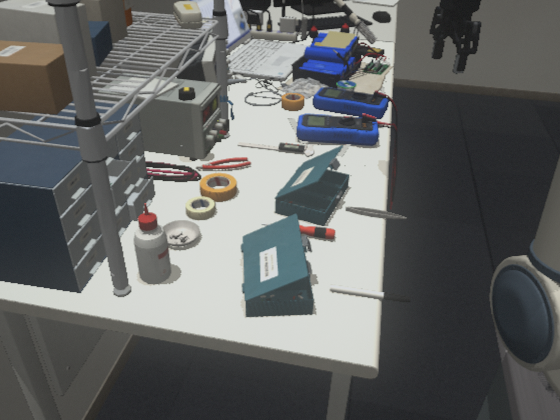

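View pics/top1.png

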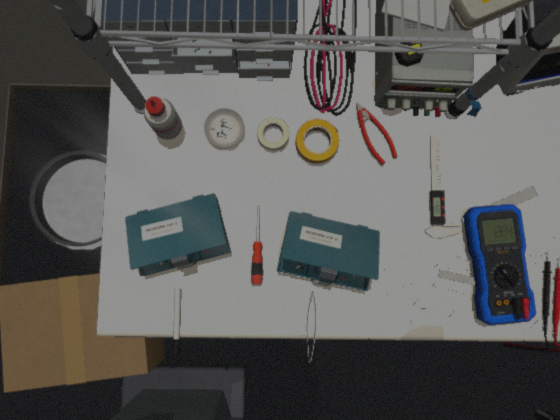

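The top view shows two teal boxes: the left one at about px (178,235), the right one at (330,250). Both fronts (catches) face the robot, and the side view shows both lids ajar. I'll enlarge the openings.

```bash
python3 - <<'E'
import cv2,numpy as np
s=cv2.imread("pics/side1.png");t=cv2.imread("pics/top1.png")
f=lambda im,x,y,w,h:cv2.resize(np.clip(im[y:y+h,x:x+w].astype(float)*1.8,0,255).astype(np.uint8),(400,300),interpolation=cv2.INTER_CUBIC)
a=np.vstack([np.hstack([f(s,230,212,120,105),f(s,260,140,120,90)]),np.hstack([f(t,118,190,120,90),f(t,270,205,120,90)])])
cv2.imwrite("pics/crops.png",a)
E
```

```text
(no output)
```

View pics/crops.png

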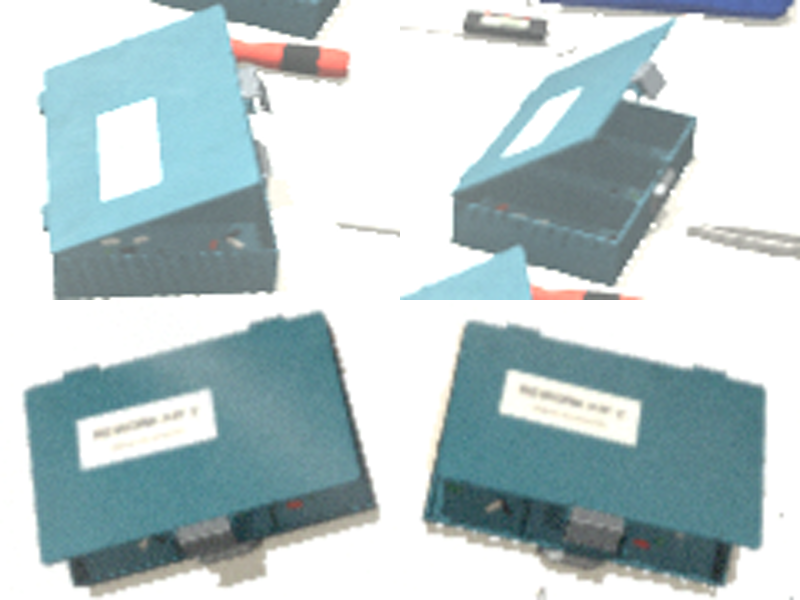

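Loose parts show in both boxes. In the right box the visible part of the middle looks empty, but the left interior is hidden. I'll locate the boxes from the rear lid corners, then look in with the wrist camera.

```bash
cat > h.py <<'E'
import numpy as np
def ray(s,px,z):
    d=s["attitude"]@np.array([(px[0]-s["cx"])/s["fx"],(px[1]-s["cy"])/s["fy"],1.]); o=s["origin"]
    return o+d*(z-o[2])/d[2]
def pix(s,p):
    c=s["attitude"].T@(np.array(p,float)-s["origin"]); return np.round([c[0]/c[2]*s["fx"]+s["cx"],c[1]/c[2]*s["fy"]+s["cy"]],1)
E
python3 - <<'E'
from h import *
from bench import arm
s=np.load("top1.npz")
for n,a,b in [("L",(125.5,217),(215.5,194)),("R",(288.9,212.5),(379.5,231.4))]:
    A=ray(s,a,35);B=ray(s,b,35);m=(A+B)/2;y=(A-B);L=np.linalg.norm(y);y/=L;x=np.array([y[1],-y[0],0])
    o=m-55*x;o[2]=0
    print(n,L,"org",o.round(),"yaw",np.arctan2(x[1],x[0]).round(3),"press",(o-22*x).round(), "side catch px",pix(np.load("side1.npz"),o-63*x+[0,0,20]),"top",pix(s,o-63*x+[0,0,20]))
w=arm.snapshot("wrist");st=arm.state();R=st["tool_rot"]
print("cam in tool",(R.T@(w["origin"]-st["tool_pos"])).round(1).tolist(),(R.T@w["attitude"]).round(3).tolist(),w["fx"])
E
```

```text
L 160.76764134513328 org [509. -85.   0.] yaw 0.271 press [488. -91.   0.] side catch px [313.7 268.6] top [187.8 271.4]
R 161.61282678495522 org [ 484. -346.    0.] yaw -0.191 press [ 462. -342.    0.] side catch px [342.7 197.2] top [320.3 288.6]
cam in tool [65.8, -0.2, -130.8] [[0.0, -0.966, -0.257], [1.0, 0.0, -0.001], [0.001, -0.257, 0.966]] 309.6817610372103
```

```bash
python3 - <<'E'
from h import *
s=np.load("side1.npz")
for n,o,a in [("L",(509,-85,0),.271),("R",(484,-346,0),-.191)]:
    x=np.array([np.cos(a),np.sin(a),0]);y=np.array([-x[1],x[0],0]);o=np.array(o)
    for lab,p in [("jar front top",o-20*x+[0,0,29]),("jar left top",o+20*y+[0,0,29]),("jar centre top",o+[0,0,29]),("jar front base",o-20*x+[0,0,3]),("front-left rim",o-56*x+80*y+[0,0,33]),("hinge-left",o+53*x+80*y+[0,0,33])]:
        q=pix(s,p); print(n,lab,q,"crop",(q-[260,140])/.3+[400,0] if n=="R" else (q-[230,212])/.3)
E
```

```text
L jar front top [288.5 265.4] crop [195. 178.]
L jar left top [277.4 273.8] crop [158. 206.]
L jar centre top [276.6 265.7] crop [155.33333333 179.        ]
L jar front base [288.  276.9] crop [193.33333333 216.33333333]
L front-left rim [316.3 297. ] crop [287.66666667 283.33333333]
L hinge-left [245.6 299.2] crop [ 52.         290.66666667]
R jar front top [322.9 188.8] crop [609.66666667 162.66666667]
R jar left top [310.6 191.3] crop [568.66666667 171.        ]
R jar centre top [313.8 186.6] crop [579.33333333 155.33333333]
R jar front base [322.  199.2] crop [606.66666667 197.33333333]
R front-left rim [327.8 211.5] crop [626.         238.33333333]
R hinge-left [275.5 198.5] crop [451.66666667 195.        ]
```

The jar in the right box would show at about crop px (590,175), and only bare compartment floor is there. That points to the left box. I'll move between the boxes with the wrist camera facing them to confirm.

servo_tool --slide '[[3.4,-3.0,1.1],[3.4,-3.0,1.1],[3.4,-3.0,1.1],[3.4,-3.0,1.1],[3.4,-3.0,1.1],[3.4,-3.0,1.1],[3.4,-3.0,1.1],[3.4,-3.0,1.1],[0,0,0],[0,0,0]]' --delta_rot '[[0,0,0],[0,0,0],[0,0,0],[0,0,0],[0,0,0],[0,0,0],[0,0,0],[0,0,0],[0,0,-0.18],[0,0,-0.18]]' --jaw 255

```text
clock: 1.4
tool_pos: [397.4, -213.1, 153.8]
tool_rot: [[0.699, 0.716, -0.001], [0.716, -0.699, 0.0], [-0.0, -0.001, -1.0]]
wrist_force: [-0.6, 0.4, 0.6]
width: 0.3
finger_force: 0.0
```

servo_tool --slide '[[0,0,0],[0,0,0],[0,0,0],[0,0,0],[0,0,0],[0,0,0],[0,0,0],[0,0,0],[0,0,0],[0,0,0]]' --delta_rot '[[0,0,-0.18],[0,0,-0.18],[0,0,-0.18],[0,0,-0.18],[0,0,-0.18],[0,0,-0.18],[0,0,-0.18],[0,0,-0.18],[0,0,-0.18],[0,0,-0.18]]'

```text
clock: 2.65
tool_pos: [397.1, -213.8, 154.0]
tool_rot: [[-0.855, 0.519, -0.0], [0.519, 0.855, 0.0], [0.0, 0.0, -1.0]]
wrist_force: [0.1, 0.0, -0.0]
width: -0.1
finger_force: 0.0
```

servo_tool --slide '[[0,0,0],[0,0,0],[0,0,0],[0,0,0]]' --delta_rot '[[0,0,-0.18],[0,0,-0.18],[0,0,-0.18],[0,0,0]]'

```text
clock: 3.15
tool_pos: [397.1, -213.8, 154.0]
tool_rot: [[-1.0, 0.013, -0.0], [0.013, 1.0, 0.0], [0.0, 0.0, -1.0]]
wrist_force: [0.1, 0.7, -0.4]
width: 0.3
finger_force: 0.0
```

```bash
python3 - <<'E'
from bench import arm
from h import *
import cv2
s=arm.snapshot("wrist"); np.savez("w1.npz",**s)
cv2.imwrite("pics/w1.png",np.clip(s["img"][:,:,::-1]*1.5,0,255).astype(np.uint8))
print(s["origin"].round(), arm.state()["wrist_force"])
for n,o,a in [("L",(509,-85,0),.271),("R",(484,-346,0),-.191)]:
    x=np.array([np.cos(a),np.sin(a),0]);y=np.array([-x[1],x[0],0]);o=np.array(o)
    for lab,p in [("jar front top",o-20*x+[0,0,29]),("jar front base",o-20*x+[0,0,3]),("catch",o-63*x+[0,0,25]),("FL rim",o-56*x+80*y+[0,0,33]),("FR",o-56*x-80*y+[0,0,33])]: print(n,lab,pix(s,p))
E
```

```text
[ 332. -213.  285.] [ 0.26753247 -0.12535423 -0.2345247 ]
L jar front top [410.  302.7]
L jar front base [399.3 288.8]
L catch [400.  259.9]
L FL rim [495.9 246.8]
L FR [317.5 293.3]
R jar front top [135.7 281.4]
R jar front base [147.2 268.9]
R catch [140.6 235.9]
R FL rim [227.7 261.5]
R FR [ 42.2 231. ]
```

View pics/w1.png

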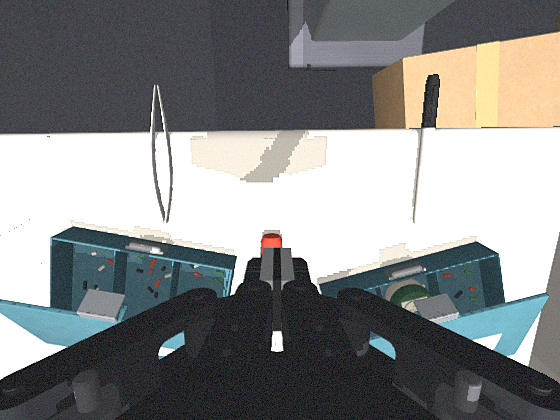

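The wrist view shows the round jar with a green top in the left box at about px (408,298). The right box's middle compartment near (150,275) holds only tiny parts. So the left box is the packed one, and its catch at (407,270) fits my pose to within a few mm. I'll go above the press point and descend.

servo_tool --slide '[[-1.8,2.48,0],[-1.8,2.48,0],[-1.8,2.48,0],[-1.8,2.48,0],[-1.75,2.48,0],[0,0,0],[0,0,1.5],[0,0,1.5]]' --delta_rot '[[0,0,0],[0,0,0],[0,0,0],[0,0,0],[0,0,0],[0,0,0],[0,0,0],[0,0,0]]'

```text
clock: 4.2
tool_pos: [487.6, -91.7, 122.8]
tool_rot: [[-1.0, 0.014, -0.001], [0.014, 1.0, -0.0], [0.001, -0.0, -1.0]]
wrist_force: [0.2, -0.0, 0.3]
width: -0.2
finger_force: 0.0
```

servo_tool --slide '[[0,0,1],[0,0,1],[0,0,1],[0,0,1],[0,0,1],[0,0,0.7],[0,0,0.5],[0,0,0.5],[0,0,0]]' --delta_rot '[[0,0,0],[0,0,0],[0,0,0],[0,0,0],[0,0,0],[0,0,0],[0,0,0],[0,0,0],[0,0,0]]'

```text
clock: 5.32
tool_pos: [488.1, -90.9, 56.9]
tool_rot: [[-1.0, 0.012, -0.0], [0.012, 1.0, 0.0], [0.0, 0.0, -1.0]]
wrist_force: [0.5, 0.3, 0.1]
width: -0.1
finger_force: 0.0
```

servo_tool --slide '[[0,0,0.3],[0,0,0.3],[0,0,0.2],[0,0,0.2],[0,0,0.1],[0,0,0]]' --delta_rot '[[0,0,0],[0,0,0],[0,0,0],[0,0,0],[0,0,0],[0,0,0]]'

```text
clock: 6.08
tool_pos: [488.3, -91.0, 46.7]
tool_rot: [[-1.0, 0.012, 0.0], [0.012, 1.0, 0.0], [-0.0, 0.0, -1.0]]
wrist_force: [-2.6, 0.6, 4.7]
width: 0.1
finger_force: 2.3
```

Contact came at about the shut height. I'll press slightly more, then lift off and look.

servo_tool --slide '[[0,0,0.1],[0,0,0.05],[0,0,0],[0,0,0]]' --delta_rot '[[0,0,0],[0,0,0],[0,0,0],[0,0,0]]'

```text
clock: 6.58
tool_pos: [488.4, -91.0, 46.5]
tool_rot: [[-1.0, 0.012, 0.001], [0.012, 1.0, -0.0], [-0.001, -0.0, -1.0]]
wrist_force: [-5.2, 1.2, 11.6]
width: 0.1
finger_force: 5.9
```

servo_tool --slide '[[0,0,-1],[0,0,-2],[0,0,-3],[0,0,-3],[2,0,-3],[4,-1,0],[3,-3,0],[0,-4,0],[0,-4,0],[0,0,0]]' --delta_rot '[[0,0,0],[0,0,0],[0,0,0],[0,0,0],[0,0,0],[0,0,0],[0,0,0],[0,0,0],[0,0,0],[0,0,0]]'

```text
clock: 7.82
tool_pos: [396.3, -211.8, 164.4]
tool_rot: [[-1.0, 0.015, -0.001], [0.015, 1.0, -0.0], [0.001, -0.0, -1.0]]
wrist_force: [0.4, -0.7, -0.4]
width: 0.2
finger_force: 0.0
```

```bash
python3 - <<'E'
from bench import arm
import cv2,numpy as np
f=lambda im,x,y,w,h:cv2.resize(np.clip(im[y:y+h,x:x+w,::-1]*1.8,0,255).astype(np.uint8),(400,300),interpolation=cv2.INTER_CUBIC)
s,t,w=[arm.snapshot(n)["img"] for n in ("side","top","wrist")]
cv2.imwrite("pics/after.png",np.vstack([np.hstack([f(s,230,212,120,105),f(s,260,140,120,90)]),np.hstack([f(t,100,180,300,140),f(w,0,0,560,420)])]))
E
```

```text
(no output)
```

View pics/after.png

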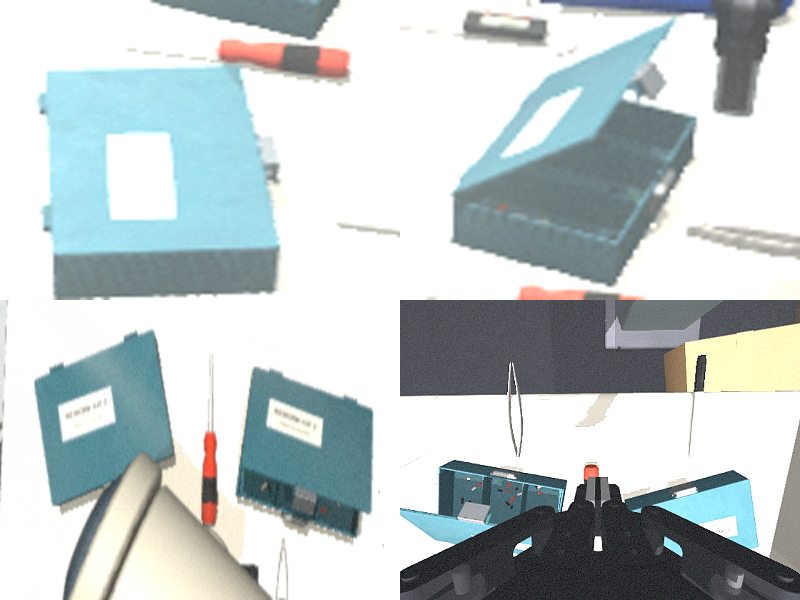

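The lid of the left box is flush with its body (side crop around (160,160)) with the catch closed. The fingertip reached z≈35.5, the hard-stop height. The right lid is open as before, and the arm is clear. Handing in.

```bash
python3 -c "
from bench import arm
print(arm.finish_job())"
```

```text
the job is handed in; nothing more can be done
None
```

I pressed the lid of the left box, the one with the flux jar, fully shut. It stayed closed after I lifted off, the right box's lid is still open, and the job is handed in.

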